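# Push the scrap hinge off the balcony table into the scrap tin

## Robot

A 6-joint arm with a two-finger parallel gripper is mounted at the origin on the work surface. World frame = base frame: x ahead of the robot, y to its left, z up, the work surface at z = 0. Lengths are in m, angles in rad, forces in N, time in s.
With the tool pointing down it reaches from about 0.25 to 0.775 m from the base axis. Payload 4 kg.
Tool frame: the origin (TCP) lies midway between the tips of the shut fingers; the grasp point (between the pads) lies 19 mm behind it; z points along the fingers, y is the line along which they close (so a half turn about z gives the same grasp; the last joint's range is limited). The gripper opens to 94 mm and grips with 3 to 60 N. Pads are 16 mm wide; open, the fingers measure 119 mm over their backs; the gripper's body (75 mm by 177 mm) begins 78 mm behind the grasp point.
Start: joints at [1.238, 0.087, 1.371, -0, 1.684, -0.103], TCP at [0.125, 0.536, 0.206] pointing down, gripper open.
Joint ranges: [-3.1, 3.1], [-0.76, 2.03], [0.27, 2.55], [-1.08, 4.22], [0.17, 2.65], [-2.57, 2.57]. Speed limits (rad/s): [2.79, 2.79, 3.14, 3.14, 3.14, 3.14].

## Interface

Orientations are given as [roll, pitch, yaw] about the fixed x, y, z axes, in that order (R = Rz(yaw) Ry(pitch) Rx(roll)).
In Python, from bench import get_obs, snapshot, close_job gives the robot as it stands. The module is installed in compiled form; this text tells all that it offers.
- The arm moves only by the tool drive_tool, never from a script. Its argument "commands" is a list of rows, each a list of 6 numbers: the shift along the tool's x, y, z in units of 0.04 m (1.0 is 0.04 m), then the turn, a rotation vector about the tool's x, y, z in units of 0.1 rad (1.0 is 0.1 rad). In form: [[dx, dy, dz, wx, wy, wz], ...]. A call has 1 to 20 rows; each row shifts and turns the commanded pose from where the row before left it, along the tool's axes as they then stand; what a row does not reach is not made up. A row lasts 1/8 s, in which the tool goes at most 62.5 mm and 10.7 degrees, less where a joint would pass 70% of its speed; a pose out of reach is approached as far as the arm can. A call with a number of a shift or a turn outside -1 to 1 is refused whole. A call with a gripper value outside its range is refused whole. "gripper" is the closure, from 0 (fully open) to 1 (shut), set as the call begins (left out, the last holds). The fingers move at their own pace and stop on an object; the grip force is fixed at half the most. Time passes only in rows, so rows that do not move let the fingers close. It gives the time, the measured TCP pose, the force, the opening and the grip force at its end, in the units of the state.
- get_obs(): the state, without advancing time (a new reading comes with each control period).
- snapshot(name): name is "scene" or "side" or "wrist"; returns a dict with "image" (480x640x3 uint8, blue, green, red), "range_z" (480x640 float32, m along the optical axis (not along the pixel's ray), 0 where there is no reading), "fx", "fy", "cx", "cy" (pixels), "rvec" (rotation vector, rad) and "tvec" (3), from world to camera coordinates, as OpenCV has them. Camera axes: x right, y down, z forward; pixel columns grow to the right and rows downward; lengths in m; the calibration is good to about 2 mm. A picture is of the moment at which its call begins.
- close_job(): hands the job in; it is judged then, once.
The state is a dict: "time": time; "joint_positions": joint angles; "qvel": joint speeds; "joint_torque": joint torques, N m; "tool_pos": TCP position; "ee_rot": TCP orientation; "wrist_force": force on the tool from outside, world axes, zero at the start; "wrist_torque": the same for the moment, N m; "width": finger opening in m; "finger_force": force on a finger pad.
Only numpy, scipy, OpenCV 4.12 (cv2) and the standard library are available. Lean on these libraries where they do the work, as an engineer would, in place of code of your own. Each camera call takes 0.05 s, during which the arm holds its last target. There are 200 camera calls.

## Task

First pick the centre punch out of the way and put it in the shallow wooden tray, so that it does not go out with the scrap. Then push the worn-out steel hinge along the table top, without lifting it, until it drops over the far edge into the scrap tin below. Leave the glass jar, the depth gauge and the screwdriver block where they stand.

Things in the scene. Friction and masses are not known exactly. Their poses are not given: they have to be found in the camera images.
- hinge: the scrap: a heavy steel hinge (0.25 to 0.45 kg) opened out flat, lying on the table; 76 mm along its x, 90 mm along its y (the barrel's direction). Leaves 6 mm thick, barrel 13 mm in diameter along the middle. Origin: centre of the underside. It may lie at any yaw, 0.485 to 0.515 m from the base in x, to the left or right of the tin's lane or in it. The table top is flat without a lip at z = 0, 35 mm thick; its far edge is straight, along y, at x = 0.68.
- punch: silver centre punch lying on the table near the far edge, roughly along y, between the jar and the gauge and right in the hinge's way to the tin; it does not roll. 104 mm long along its x, body square 11 x 11 mm from x = -52 to +14 mm, then a tapering point to x = +52 mm. About 60 g. Origin: on the underside, at mid-length; the balance point is about 10 mm towards the blunt end (x = -10 mm).
- tray: shallow open wooden tray fixed on the table to the left or the right, outside 160 mm along its x, 94 mm along its y and 20 mm high, walls and floor 5 mm thick (inside 150 x 84 mm, 15 mm deep). Origin: centre of the underside. x and y run along its sides, z up.
- tin_floor (a point): centre of the inner floor of the scrap tin, an open rectangular sheet-metal tin on a stool just beyond and below the far table edge; inside 192 mm along world x, 212 mm along world y, 116 mm deep, axes parallel to the world's. The tin does not move. Its near wall is 20 mm back under the table's edge.
- tin_rim (a point): centre of the tin's mouth, level with its rim, 50 mm below the table top
- jar: glass jar with a clip latch lid, bystander, standing near the far edge on one side of the tin's lane; 61 mm across, 78 mm high. Origin: centre of its underside. About 0.2 kg.
- gauge: blue plastic depth gauge, bystander, lying near the far edge on the other side of the tin's lane; blade 14 mm wide and 6 mm thick along its x, crossbar 60 mm along its y and 14 mm thick at its +x end with a button up to 20 mm high; 84 mm long in all. Origin: on its underside at mid-length. About 60 g.
- driver_block: slotted wooden block with four upright screwdrivers, bystander, on the side opposite the tray; 124 mm along its x, 56 mm along its y, block 65 mm high, screwdriver handles up to 170 mm high. Origin: centre of its underside. About 0.8 kg.
Mind the look-alikes: they are no part of the job. Several things look just like the hinge: the one meant starts farthest to the robot's left.

How it is judged:
By the outcome, as a careful person would: the job done as asked, in the order asked, and still so for the second after the job is handed in, with the robot touching nothing.
It also fails if it takes over 72 s, if anything falls off the work surface, if the arm or the gripper's body presses on something with over 40 N, if the wrist force passes 120 N, or if a joint passes its speed limit or range.

## Working session

There is one attempt and no reset: what is moved stays moved. The work goes in short steps, Python scripts to look and compute and a tool call to move; the robot and the scene stay as the last step left them, time stands still between calls to the robot, and variables do not carry over. Pictures are saved under pics/ and viewed, at most 10 in all, crops included, and the job is handed in when it is done.

Besides the shell and the picture viewer there is one more tool, called after "Emit:" as name(argument=value, ...) on one line, values as JSON. drive_tool: Moves the arm, as the interface text tells. Its arguments: {"type":"object","properties":{"commands":{"type":"array"},"gripper":{"type":"number"}},"required":["commands"]}

```bash
mkdir -p pics
cat > h.py <<'E'
import numpy as np, cv2
from bench import get_obs, snapshot
def cloud(s):
    R=cv2.Rodrigues(np.array(s["rvec"],float))[0]; t=np.array(s["tvec"],float).ravel()
    z=s["range_z"]; v,u=np.indices(z.shape)
    P=np.stack([(u-s["cx"])/s["fx"]*z,(v-s["cy"])/s["fy"]*z,z],-1)
    W=(P-t)@R; W[z==0]=np.nan
    return W
E
python3 - <<'E'
from h import *
import pickle
for n in ("scene","side","wrist"):
    s=snapshot(n); pickle.dump(s,open(n+".pkl","wb")); cv2.imwrite(f"pics/{n}0.png",s["image"])
    R=cv2.Rodrigues(np.array(s["rvec"],float))[0]; print(n,-R.T@np.ravel(s["tvec"]),R[2])
print(get_obs())
E
```

```text
scene [1.11378592 0.11128762 0.87572387] [-0.5304676  -0.10166588 -0.8415867 ]
side [ 0.27453747 -0.8203975   0.68812538] [ 0.22915547  0.72287909 -0.6518693 ]
wrist [0.05859572 0.54996873 0.38411582] [ 0.23495169 -0.0567942  -0.97034639]
{'time': 0.15, 'joint_positions': array([ 1.23788705e+00,  8.77976431e-02,  1.37185050e+00, -3.03893286e-06,
        1.68360505e+00, -1.03088397e-01]), 'qvel': array([-0.00016708, -0.00270481, -0.00594702, -0.00122891, -0.0017586 ,
       -0.00080868]), 'joint_torque': array([ 1.56682851e-03, -3.40645552e+01, -3.02791965e+01,  7.17681041e-02,
        3.05189774e-02, -1.21155472e-04]), 'tool_pos': array([0.12515828, 0.5351552 , 0.20459499]), 'ee_rot': array([-3.13994063e+00, -1.67874374e-04,  2.91177129e+00]), 'wrist_force': array([0.00032761, 0.23127623, 0.23110694]), 'wrist_torque': array([-0.02265071, -0.0358748 ,  0.01199931]), 'finger_force': 0.0, 'width': 0.09393322204060926}
```

View pics/scene0.png

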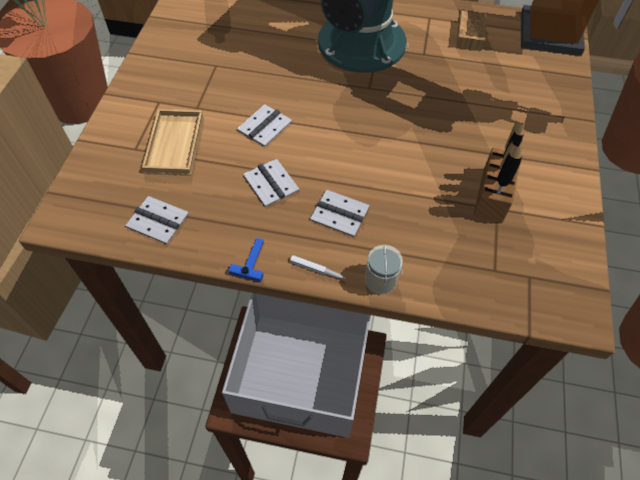

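View pics/side0.png

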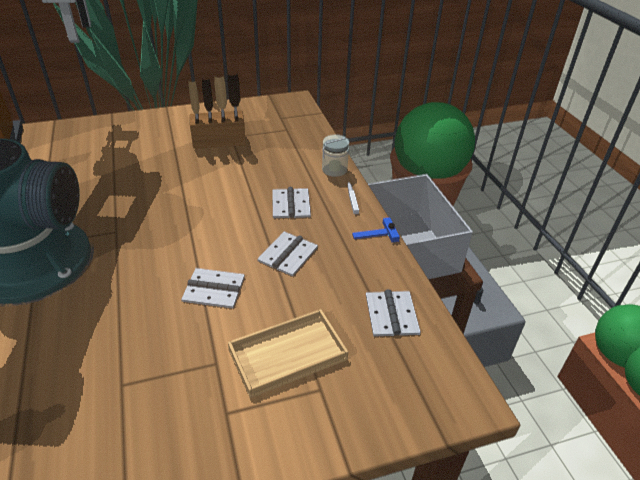

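The scene camera looks back at the robot, so its image right is +y, the robot's left. It shows four hinges at (264,125), (271,182), (340,212) and (157,219). The leftmost for the robot is (340,212), which is (291,203) in the side view. Punch is at (317,268), gauge (248,262), jar (383,270), tray (172,141) and driver block (500,185).

Run:
```python
from h import *
import pickle
S={n:pickle.load(open(n+".pkl","rb")) for n in("scene","side")}
C={n:cloud(S[n]) for n in S}
for n,pts in (("scene",[(264,125),(271,182),(340,212),(157,219),(317,268),(248,262),(383,270),(172,141),(496,205)]),("side",[(291,203),(353,198),(375,234),(288,252),(213,287),(393,313),(288,352)])):
    for u,v in pts: print(n,u,v,np.round(C[n][v,u],3))
P=np.concatenate([C[n].reshape(-1,3) for n in C])
I=np.concatenate([S[n]["image"].reshape(-1,3) for n in S]); src=np.repeat([0,1],480*640)
ok=np.isfinite(P).all(1)&(P[:,0]>.28)&(P[:,0]<.7)&(abs(P[:,1])<.55)&(P[:,2]>.0035)&(P[:,2]<.2)
tb=np.isfinite(P).all(1)&(P[:,0]>.3)&(P[:,0]<.66)&(abs(P[:,1])<.4)&(abs(P[:,2])<.02)
for k in 0,1: print("table z",np.median(P[tb&(src==k),2]))
# grid top-view components per camera
for k in 0,1:
    p=P[ok&(src==k)]; g=np.zeros((220,600),np.uint8)
    i=((p[:,0]-.27)/.002).astype(int); j=((p[:,1]+.6)/.002).astype(int); g[i,j]=255
    g=cv2.morphologyEx(g,cv2.MORPH_CLOSE,np.ones((5,5)))
    n,L,st,ce=cv2.connectedComponentsWithStats(g)
    lab=L[i,j]
    for m in range(1,n):
        if st[m,4]<80: continue
        q=p[lab==m]; (c,wh,a)=cv2.minAreaRect(q[:,:2].astype(np.float32))
        print(k,"c",np.round(c,3),"wh",np.round(wh,3),"a",round(a,1),"zmax",q[:,2].max().round(3),len(q))
```

```text
scene 264 125 [ 0.32  -0.157  0.012]
scene 271 182 [ 0.464 -0.106  0.013]
scene 340 212 [0.504 0.038 0.009]
scene 157 219 [ 0.589 -0.293  0.01 ]
scene 317 268 [0.632 0.019 0.01 ]
scene 248 262 [ 0.642 -0.104  0.006]
scene 383 270 [0.648 0.132 0.073]
scene 172 141 [ 0.395 -0.333  0.004]
scene 496 205 [0.459 0.315 0.049]
side 291 203 [0.497 0.025 0.009]
side 353 198 [0.625 0.006 0.011]
side 375 234 [ 0.63  -0.105  0.004]
side 288 252 [ 0.453 -0.118  0.012]
side 213 287 [ 0.308 -0.167  0.011]
side 393 313 [ 0.581 -0.305  0.012]
side 288 352 [ 0.398 -0.328  0.005]
table z -0.00024272459872177392
table z -0.00044944507038682623
0 c [ 0.314 -0.157] wh [0.083 0.091] a 66.0 zmax 0.017 925
0 c [ 0.404 -0.327] wh [0.172 0.107] a 7.4 zmax 0.025 2505
0 c [0.398 0.317] wh [0.07  0.129] a 85.8 zmax 0.17 2747
0 c [ 0.459 -0.107] wh [0.097 0.079] a 43.9 zmax 0.016 1288
0 c [0.5   0.036] wh [0.102 0.081] a 77.1 zmax 0.016 1463
0 c [ 0.586 -0.295] wh [0.101 0.088] a 83.9 zmax 0.017 1522
0 c [ 0.634 -0.099] wh [0.06  0.089] a 87.7 zmax 0.022 571
0 c [0.629 0.133] wh [0.058 0.058] a 47.7 zmax 0.079 1478
0 c [0.631 0.02 ] wh [0.104 0.018] a 77.2 zmax 0.016 353
1 c [ 0.309 -0.161] wh [0.079 0.09 ] a 64.0 zmax 0.014 1319
1 c [ 0.392 -0.329] wh [0.171 0.097] a 8.6 zmax 0.023 4969
1 c [0.396 0.315] wh [0.064 0.124] a 80.3 zmax 0.169 2987
1 c [ 0.453 -0.111] wh [0.095 0.078] a 42.8 zmax 0.015 1277
1 c [0.498 0.034] wh [0.095 0.076] a 77.3 zmax 0.015 886
1 c [ 0.584 -0.297] wh [0.093 0.077] a 77.0 zmax 0.016 1845
1 c [ 0.629 -0.102] wh [0.061 0.084] a 85.4 zmax 0.021 390
1 c [0.626 0.13 ] wh [0.061 0.058] a 52.2 zmax 0.077 977
1 c [0.627 0.016] wh [0.102 0.011] a 79.1 zmax 0.013 160
```

```bash
cat >> h.py <<'E'
def to(x,y,z,yawdeg):
    "remaining move in units of rows: tool shift (current tool yaw) and yaw turn about tool z (down)"
    from scipy.spatial.transform import Rotation as Ro
    o=get_obs(); R=Ro.from_euler("xyz",o["ee_rot"]); d=R.inv().apply(np.array([x,y,z])-o["tool_pos"])/.04
    dr=(R.inv()*Ro.from_euler("xyz",[np.pi,0,np.radians(yawdeg)])).as_rotvec()/.1
    print("t",round(o["time"],2),"shift units",d.round(2),"turn units",dr.round(2)); return o
E
python3 - <<'E'
from h import *
import pickle
s=pickle.load(open("scene.pkl","rb")); C=cloud(s).reshape(-1,3)
f=np.isfinite(C).all(1)
p=C[f&(C[:,0]>.66)&(C[:,0]<.9)&(abs(C[:,1])<.3)]
fl=p[(abs(p[:,2]+.166)<.006)]; rim=p[(abs(p[:,2]+.05)<.005)]
for q in(fl,rim): print(len(q),q.min(0),q.max(0),np.percentile(q,[2,98],axis=0))
to(.627,.007,.205,78)
E
```

```text
14019 [ 0.66032591 -0.13282954 -0.17199995] [ 0.89806757  0.16604831 -0.16002354] [[ 0.66772007 -0.12624276 -0.17171203]
 [ 0.89314722  0.1599263  -0.16247568]]
959 [ 0.67249042 -0.09422106 -0.0549577 ] [ 0.86313205  0.12626978 -0.04528364] [[ 0.67977218 -0.09330001 -0.05450105]
 [ 0.86264887  0.12593065 -0.04699865]]
t 0.15 shift units [-15.22 -10.     0.  ] turn units [-1.00e-02  1.00e-02  1.55e+01]
```

Emit:
drive_tool(commands=[[0, 0, -0.1, 0, 0, 1], [0, 0, -0.1, 0, 0, 1], [0, 0, -0.1, 0, 0, 1], [0, 0, -0.1, 0, 0, 1], [0, 0, -0.1, 0, 0, 1], [0, 0, -0.1, 0, 0, 1], [0, 0, -0.1, 0, 0, 1], [0, 0, -0.1, 0, 0, 1], [0, 0, -0.1, 0, 0, 1], [0, 0, -0.1, 0, 0, 1], [0, 0, 0, 0, 0, 1], [0, 0, 0, 0, 0, 1], [0, 0, 0, 0, 0, 1], [0, 0, 0, 0, 0, 1], [0, 0, 0, 0, 0, 1], [0, 0, 0, 0, 0, 0.5]], gripper=0.45)

```text
time: 2.15
tool_pos: [0.1252, 0.5353, 0.245]
ee_rot: [-3.141, 0.001, 1.36]
wrist_force: [0.0, 0.1, 0.6]
width: 0.0517
finger_force: 0.0
```

Emit:
drive_tool(commands=[[-0.57, 0.83, 0, 0, 0, 0], [-0.57, 0.83, 0, 0, 0, 0], [-0.57, 0.83, 0, 0, 0, 0], [-0.57, 0.83, 0, 0, 0, 0], [-0.57, 0.83, 0, 0, 0, 0], [-0.57, 0.83, 0, 0, 0, 0], [-0.57, 0.83, 0, 0, 0, 0], [-0.57, 0.83, 0, 0, 0, 0], [-0.57, 0.83, 0, 0, 0, 0], [-0.57, 0.83, 0, 0, 0, 0], [-0.57, 0.83, 0, 0, 0, 0], [-0.57, 0.83, 0, 0, 0, 0], [-0.57, 0.83, 0.2, 0, 0, 0], [-0.57, 0.83, 0.4, 0, 0, 0], [-0.57, 0.83, 0.5, 0, 0, 0], [-0.57, 0.83, 0.5, 0, 0, 0], [-0.57, 0.83, 0.5, 0, 0, 0], [-0.57, 0.83, 0.5, 0, 0, 0], [0, 0, 0, 0, 0, 0], [0, 0, 0, 0, 0, 0]])

```text
time: 4.65
tool_pos: [0.6244, 0.0105, 0.1413]
ee_rot: [-3.141, -0.001, 1.362]
wrist_force: [0.4, -0.1, 0.2]
width: 0.0518
finger_force: 0.0
```

Run:
```python
from h import *
o=to(.627,.007,.004,78); print(o["tool_pos"],o["ee_rot"])
s=snapshot("wrist"); cv2.imwrite("pics/w1.png",s["image"]); C=cloud(s)
m=np.isfinite(C).all(2)&(C[...,0]>.59)&(C[...,0]<.67)&(abs(C[...,1]-.018)<.065)&(C[...,2]>.004)&(C[...,2]<.03)
q=C[m]; print(len(q))
if len(q)>30:
    r=cv2.minAreaRect(q[:,:2].astype(np.float32)); print(r,q[:,2].max())
    for y0 in np.arange(-.045,.08,.01):
        t=q[abs(q[:,1]-y0)<.005]
        if len(t)>3: print(round(y0,3),t[:,0].min().round(4),t[:,0].max().round(4))
```

```text
t 4.65 shift units [-0.07  0.08  3.43] turn units [-0.01 -0.01  0.  ]
[0.62440752 0.0104741  0.14134645] [-3.14066422e+00 -5.01419057e-04  1.36174807e+00]
1395
((0.6290479302406311, 0.019486192613840103), (0.1030440703034401, 0.010991651564836502), 79.20755767822266) 0.01367069543278946
-0.035 0.6174 0.6244
-0.025 0.6149 0.6266
-0.015 0.6162 0.6286
-0.005 0.6184 0.6307
0.005 0.6205 0.6327
0.015 0.6224 0.6338
0.025 0.6237 0.6359
0.035 0.6259 0.6377
0.045 0.628 0.6389
0.055 0.631 0.64
0.065 0.634 0.64
```

View pics/w1.png

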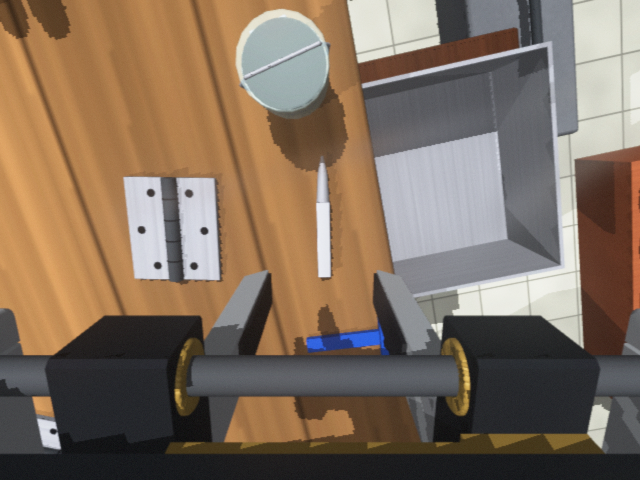

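The wrist view shows the punch between the fingers at (323,220), blunt end towards me and point towards the jar at (283,65). The gauge at (345,340) is clear of the fingers. The measured centre (0.628, 0.019) agrees with the earlier one, so I'm going down.

Emit:
drive_tool(commands=[[0, 0.03, 0.5, 0, 0, 0], [0, 0.03, 0.5, 0, 0, 0], [0, 0, 0.5, 0, 0, 0], [0, 0, 0.5, 0, 0, 0], [0, 0, 0.5, 0, 0, 0], [0, 0, 0.5, 0, 0, 0], [0, 0, 0.2, 0, 0, 0], [0, 0, 0.1, 0, 0, 0], [0, 0, 0.1, 0, 0, 0], [0, 0, 0, 0, 0, 0]])

```text
time: 5.95
tool_pos: [0.6274, 0.0096, 0.0059]
ee_rot: [3.141, -0.0, 1.362]
wrist_force: [0.6, -0.2, 0.9]
width: 0.0521
finger_force: 0.0
```

Emit:
drive_tool(commands=[[0, 0, 0, 0, 0, 0], [0, 0, 0, 0, 0, 0], [0, 0, 0, 0, 0, 0], [0, 0, 0, 0, 0, 0], [0, 0, 0, 0, 0, 0], [0, 0, 0, 0, 0, 0], [0, 0, 0, 0, 0, 0], [0, 0, 0, 0, 0, 0]], gripper=1)

```text
time: 6.95
tool_pos: [0.627, 0.0097, 0.0055]
ee_rot: [-3.141, -0.0, 1.362]
wrist_force: [-1.4, 0.0, 0.9]
width: 0.0102
finger_force: 30.0
```

Emit:
drive_tool(commands=[[0, 0, -0.3, 0, 0, 0], [0, 0, -0.6, 0, 0, 0], [0, 0, -0.8, 0, 0, 0], [0, 0, -0.8, 0, 0, 0], [0, 0, -0.8, 0, 0, 0], [0, 0, -0.4, 0, 0, 0], [0, 0, 0, 0, 0, 0]])

```text
time: 7.82
tool_pos: [0.628, 0.0095, 0.1552]
ee_rot: [3.138, -0.0, 1.362]
wrist_force: [-0.4, 0.5, -0.4]
width: 0.0102
finger_force: 30.0
```

Run:
```python
from h import *
o=to(.396,-.327,.15,8); print(o["width"],o["finger_force"])
s=snapshot("scene"); C=cloud(s)
# tray by walls: rim points z 15..24 mm
q=C[np.isfinite(C).all(2)&(C[...,2]>.014)&(C[...,2]<.026)&(C[...,0]>.28)&(C[...,0]<.52)&(C[...,1]<-.24)&(C[...,1]>-.45)]
print(len(q),cv2.minAreaRect(q[:,:2].astype(np.float32)))
```

```text
t 7.83 shift units [-9.43 -3.93  0.11] turn units [ 0.03 -0.02 12.22]
0.010249029885137796 29.999743402004242
633 ((0.3994390368461609, -0.32636454701423645), (0.16670231521129608, 0.09590195119380951), 8.988237380981445)
```

Emit:
drive_tool(commands=[[-0.79, -0.35, 0, 0, 0, 0], [-0.79, -0.35, 0, 0, 0, 0], [-0.79, -0.35, 0, 0, 0, 0], [-0.79, -0.35, 0, 0, 0, 0], [-0.79, -0.35, 0, 0, 0, 0], [-0.79, -0.35, 0, 0, 0, 0], [-0.79, -0.35, 0, 0, 0, 0], [-0.79, -0.35, 0, 0, 0, 0], [-0.79, -0.35, 0, 0, 0, 0], [-0.79, -0.35, 0, 0, 0, 0], [-0.79, -0.35, 0, 0, 0, 0], [-0.79, -0.35, 0, 0, 0, 0]])

```text
time: 9.38
tool_pos: [0.3825, -0.3265, 0.1512]
ee_rot: [-3.138, -0.002, 1.362]
wrist_force: [-0.0, -0.1, 0.6]
width: 0.0105
finger_force: 30.0
```

Emit:
drive_tool(commands=[[0, 0, 0, 0, 0, 1], [0, 0, 0, 0, 0, 1], [0, 0, 0, 0, 0, 1], [0, 0, 0, 0, 0, 1], [0, 0, 0, 0, 0, 1], [0, 0, 0, 0, 0, 1], [0, 0, 0, 0, 0, 1], [0, 0, 0, 0, 0, 1], [0, 0, 0, 0, 0, 1], [0, 0, 0, 0, 0, 1], [0, 0, 0, 0, 0, 1], [0, 0, 0, 0, 0, 1], [0, 0, 0, 0, 0, 0.2], [0, 0, 0, 0, 0, 0]])

```text
time: 11.12
tool_pos: [0.3837, -0.3261, 0.1523]
ee_rot: [-3.14, 0.001, 0.143]
wrist_force: [-0.4, -0.2, -0.9]
width: 0.0107
finger_force: 30.0
```

Run:
```python
from h import *
o=to(.386,-.328,.012,8); print(o["width"],o["tool_pos"])
s=snapshot("wrist"); cv2.imwrite("pics/w2.png",s["image"])
```

```text
t 11.12 shift units [0.06 0.06 3.51] turn units [-0.02  0.01  0.03]
0.010667626796857885 [ 0.38365361 -0.3260738   0.15227418]
```

View pics/w2.png

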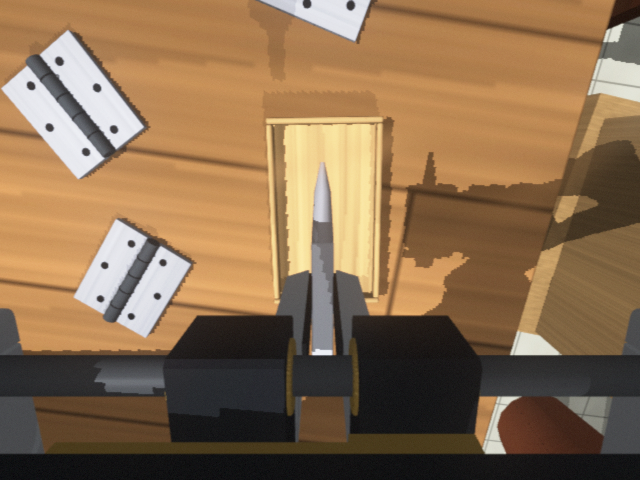

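The punch points along the tray and sits over its middle: point at (322,165), tray walls at columns 270 and 380. Lowering and releasing it.

Emit:
drive_tool(commands=[[0.03, 0.03, 0.6, 0, 0, 0], [0.03, 0.03, 0.7, 0, 0, 0], [0, 0, 0.7, 0, 0, 0], [0, 0, 0.7, 0, 0, 0], [0, 0, 0.4, 0, 0, 0], [0, 0, 0.2, 0, 0, 0], [0, 0, 0.12, 0, 0, 0], [0, 0, 0.07, 0, 0, 0], [0, 0, 0, 0, 0, 0]])

```text
time: 12.3
tool_pos: [0.3871, -0.3288, 0.0143]
ee_rot: [3.141, -0.001, 0.142]
wrist_force: [0.2, 0.0, -0.2]
width: 0.0106
finger_force: 30.0
```

Emit:
drive_tool(commands=[[0, 0, 0, 0, 0, 0], [0, 0, 0, 0, 0, 0], [0, 0, 0, 0, 0, 0], [0, 0, 0, 0, 0, 0], [0, 0, -0.3, 0, 0, 0], [0, 0, -0.6, 0, 0, 0], [0, 0, -0.8, 0, 0, 0], [0, 0, -0.8, 0, 0, 0]], gripper=0.72)

```text
time: 13.3
tool_pos: [0.3868, -0.3286, 0.1157]
ee_rot: [3.141, -0.001, 0.142]
wrist_force: [0.8, -0.9, 0.9]
width: 0.0264
finger_force: 0.0
```

Run:
```python
from h import *
o=to(.42,.05,.11,-13); print(o["width"],o["tool_pos"],o["wrist_force"])
s=snapshot("scene"); cv2.imwrite("pics/s2.png",cv2.resize(s["image"][90:310,120:440],None,fx=2.5,fy=2.5)); C=cloud(s)
q=C[np.isfinite(C).all(2)&(C[...,2]>.0035)&(C[...,2]<.026)&(abs(C[...,0]-.5)<.08)&(abs(C[...,1]-.035)<.08)]
print(len(q),cv2.minAreaRect(q[:,:2].astype(np.float32)))
```

```text
t 13.3 shift units [ 2.16 -9.25  0.14] turn units [ 0.   -0.01  3.69]
0.026365915153952646 [ 0.386839   -0.3285777   0.11566287] [ 0.76174515 -0.90008417  0.88017804]
1460 ((0.49601271748542786, 0.0384666807949543), (0.1449987143278122, 0.1467987596988678), 88.88450622558594)
```

View pics/s2.png

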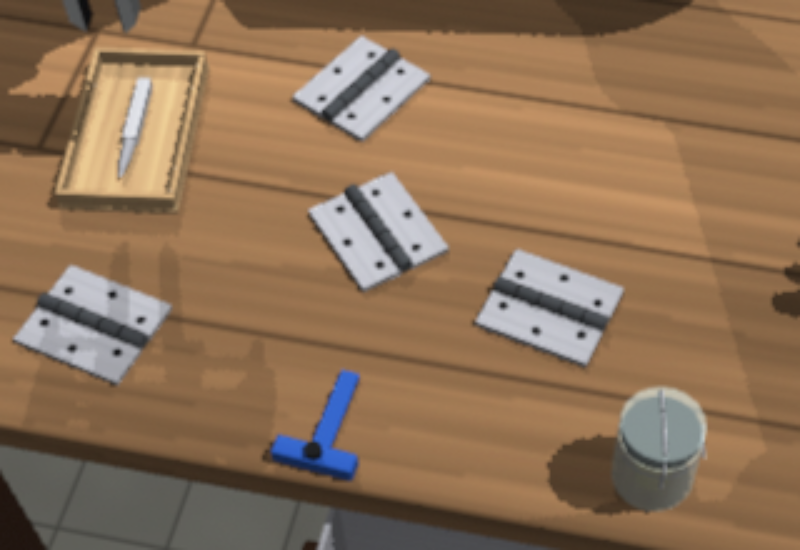

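The punch lies in the tray at (135,125) in the crop, and the hinge at (550,305) hasn't moved. The other objects look unmoved too. Next I go behind the hinge, with the fingers spread a bit so they push at two points.

Emit:
drive_tool(commands=[[0.2, -0.77, 0, 0, 0, 0], [0.2, -0.77, 0, 0, 0, 0], [0.2, -0.77, 0, 0, 0, 0], [0.2, -0.77, 0, 0, 0, 0], [0.2, -0.77, 0, 0, 0, 0], [0.2, -0.77, 0, 0, 0, 0], [0.2, -0.77, 0, 0, 0, 0], [0.2, -0.77, 0, 0, 0, 0], [0.2, -0.77, 0, 0, 0, 0], [0.2, -0.77, 0, 0, 0, 0], [0.2, -0.77, 0, 0, 0, 0], [0.2, -0.77, 0, 0, 0, 0], [0, 0, 0, 0, 0, 0.9], [0, 0, 0, 0, 0, 0.9], [0, 0, 0, 0, 0, 0.9], [0, 0, 0, 0, 0, 0.95], [0, 0, 0, 0, 0, 0]], gripper=0.55)

```text
time: 15.48
tool_pos: [0.4297, 0.051, 0.1142]
ee_rot: [-3.141, -0.001, -0.222]
wrist_force: [-0.2, 0.4, -0.3]
width: 0.0421
finger_force: 0.0
```

Run:
```python
from h import *
o=to(.432,.050,.003,-13); print(o["width"],o["tool_pos"],o["ee_rot"])
s=snapshot("wrist"); cv2.imwrite("pics/w3.png",s["image"]); C=cloud(s)
q=C[np.isfinite(C).all(2)&(C[...,2]>.0035)&(C[...,2]<.026)&(abs(C[...,0]-.5)<.065)&(abs(C[...,1]-.035)<.065)]
print(len(q),cv2.minAreaRect(q[:,:2].astype(np.float32)))
```

```text
t 15.47 shift units [0.06 0.01 2.78] turn units [-0.   -0.01  0.05]
0.04206739508277355 [0.42968959 0.05096705 0.11423303] [-3.14134711e+00 -7.18786640e-04 -2.22051820e-01]
12575 ((0.4996684491634369, 0.035678647458553314), (0.090371273458004, 0.07603799551725388), 76.72149658203125)
```

View pics/w3.png

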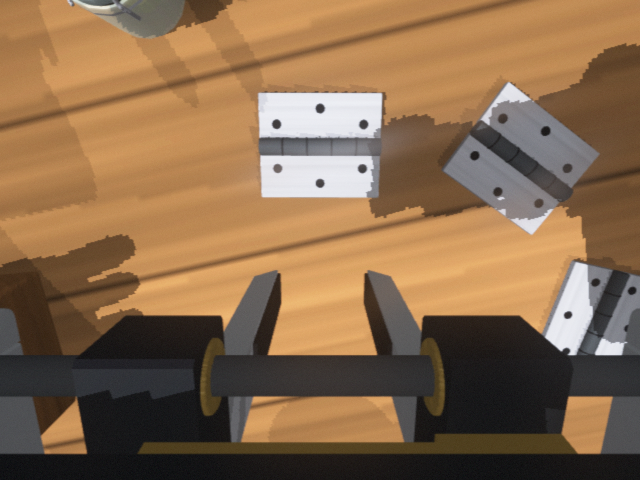

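The hinge is centred and square ahead of both fingers at (321,145), and nothing stands in the path. I go down behind it and push gently.

Emit:
drive_tool(commands=[[0, 0, 0.5, 0, 0, 0], [0, 0, 0.6, 0, 0, 0], [0, 0, 0.6, 0, 0, 0], [0, 0, 0.5, 0, 0, 0], [0, 0, 0.3, 0, 0, 0], [0, 0, 0.15, 0, 0, 0], [0, 0, 0.1, 0, 0, 0], [0, 0, 0, 0, 0, 0]])

```text
time: 16.52
tool_pos: [0.4299, 0.051, 0.0042]
ee_rot: [-3.141, -0.001, -0.223]
wrist_force: [-0.1, -0.1, -1.0]
width: 0.0424
finger_force: 0.0
```

Emit:
drive_tool(commands=[[0.25, 0, 0, 0, 0, 0], [0.25, 0, 0, 0, 0, 0], [0.2, 0, 0, 0, 0, 0], [0.2, 0, 0, 0, 0, 0], [0.2, 0, 0, 0, 0, 0], [0.2, 0, 0, 0, 0, -0.1], [0.2, 0, 0, 0, 0, -0.2], [0.2, 0, 0, 0, 0, -0.2], [0.2, 0, 0, 0, 0, -0.2], [0.2, 0, 0, 0, 0, -0.2], [0, 0, 0, 0, 0, 0]])

```text
time: 17.9
tool_pos: [0.5114, 0.0334, 0.0038]
ee_rot: [3.141, 0.002, -0.133]
wrist_force: [-3.7, -0.6, 2.5]
width: 0.0419
finger_force: 1.9
```

```bash
cat > m.py <<'E'
from h import *
o=get_obs(); print(o["time"],o["width"],o["tool_pos"],o["ee_rot"],o["wrist_force"])
s=snapshot("wrist"); C=cloud(s); x=o["tool_pos"][0]
q=C[np.isfinite(C).all(2)&(C[...,2]>.0035)&(C[...,2]<.018)&(C[...,0]>x+.011)&(C[...,0]<x+.12)&(abs(C[...,1]-.03)<.075)]
print(len(q),cv2.minAreaRect(q[:,:2].astype(np.float32)),q.min(0),q.max(0))
E
python3 m.py
```

```text
17.9 0.041932044291779096 [0.51135271 0.03341781 0.00375085] [ 3.14128982e+00  2.43652071e-03 -1.33430592e-01] [-3.69620681 -0.55768504  2.51655754]
30664 ((0.5665871500968933, 0.049191027879714966), (0.14471149444580078, 0.09011447429656982), 72.18425750732422) [ 0.5223542  -0.02185737  0.00361347] [0.63135144 0.10499334 0.01798948]
```

Emit:
drive_tool(commands=[[0.2, 0, 0, 0, 0, 0], [0.2, 0, 0, 0, 0, 0], [0.2, 0, 0, 0, 0, 0], [0.2, 0, 0, 0, 0, 0], [0.2, 0, 0, 0, 0, 0], [0.2, 0, 0, 0, 0, -0.1], [0.2, 0, 0, 0, 0, -0.1], [0.2, 0, 0, 0, 0, -0.1], [0.2, 0, 0, 0, 0, -0.1], [0.2, 0, 0, 0, 0, -0.1], [0.2, 0, 0, 0, 0, 0], [0, 0, 0, 0, 0, 0]])

```text
time: 19.45
tool_pos: [0.5993, 0.0231, 0.0037]
ee_rot: [-3.141, 0.0, -0.083]
wrist_force: [-3.7, 0.9, 1.6]
width: 0.0422
finger_force: 1.2
```

```bash
sed -i 's/abs(C\[...,1\]-.03)<.075/abs(C[...,1]-.02)<.075/' m.py; echo 'cv2.imwrite("pics/w4.png",s["image"])'>>m.py; python3 m.py
```

```text
19.45 0.042240035316002386 [0.59931489 0.02310961 0.00365203] [-3.14144001e+00  1.36676241e-04 -8.33388248e-02] [-3.68298952  0.87344676  1.60921499]
30364 ((0.647388756275177, 0.019580014050006866), (0.09056011587381363, 0.07768309116363525), 85.32810974121094) [ 0.61031638 -0.02828304  0.00391155] [0.68930612 0.06692486 0.01799444]
```

View pics/w4.png

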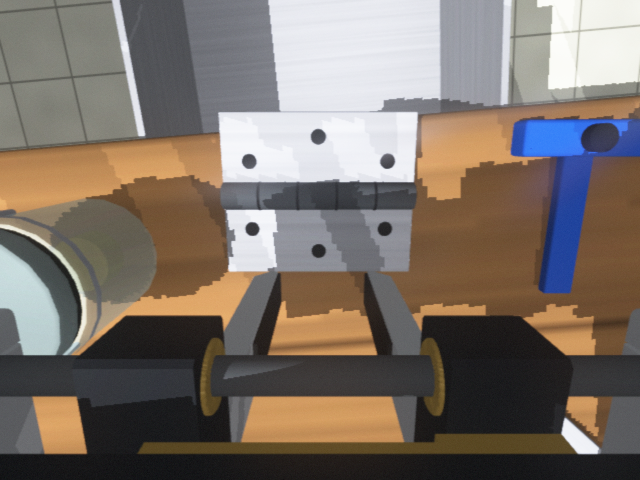

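The hinge is square at (318,192), its front leaf 9 mm past the edge, with the tin right beyond it. The jar is at the left and the gauge at (575,160), both well clear. I push it over.

Emit:
drive_tool(commands=[[0.2, 0, 0, 0, 0, 0], [0.2, 0, 0, 0, 0, 0], [0.2, 0, 0, 0, 0, 0], [0.2, 0, 0, 0, 0, 0], [0.2, 0, 0, 0, 0, 0], [0.2, 0, 0, 0, 0, 0], [0.2, 0, 0, 0, 0, 0], [0.2, 0, 0, 0, 0, 0], [0.2, 0, 0, 0, 0, 0], [0.2, 0, 0, 0, 0, 0], [0.2, 0, 0, 0, 0, 0], [0, 0, 0, 0, 0, 0], [0, 0, 0, 0, 0, 0]])

```text
time: 21.12
tool_pos: [0.6867, 0.0158, 0.0037]
ee_rot: [-3.142, 0.0, -0.083]
wrist_force: [0.2, -1.0, -0.9]
width: 0.0422
finger_force: 0.0
```

Emit:
drive_tool(commands=[[0, 0, -0.4, 0, 0, 0], [0, 0, -0.8, 0, 0, 0], [0, 0, -0.9, 0, 0, 0], [0, 0, -0.9, 0, 0, 0], [-0.5, 0, -0.9, 0, 0, 0], [-1, 0, 0, 0, 0, 0], [-1, 0, 0, 0, 0, 0], [-1, 0, 0, 0, 0, 0], [-1, 0, 0, 0, 0, 0], [0, 0, 0, 0, 0, 0], [0, 0, 0, 0, 0, 0]])

```text
time: 22.5
tool_pos: [0.5082, 0.0307, 0.1613]
ee_rot: [-3.141, -0.003, -0.083]
wrist_force: [-0.3, 0.5, 0.6]
width: 0.0422
finger_force: 0.0
```

Run:
```python
from h import *
s=snapshot("scene"); cv2.imwrite("pics/s5.png",s["image"]); print(get_obs()["time"])
```

```text
22.55
```

View pics/s5.png

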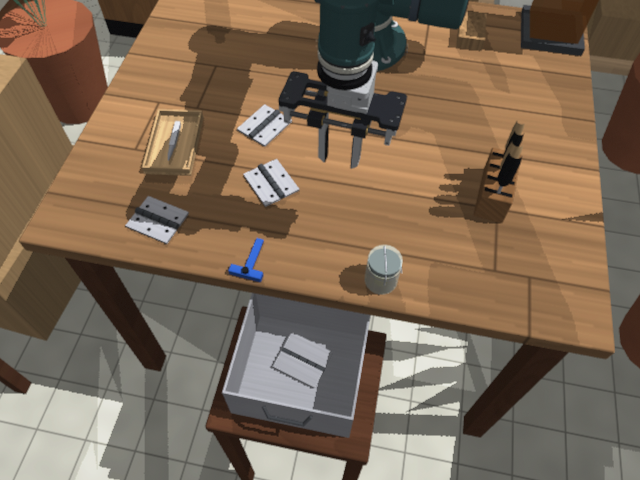

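The hinge lies flat in the tin at (300,358) and the punch is in the tray at (174,140). The jar (383,270), gauge (248,262) and block (500,185) are where they were, and the arm is clear of everything.

```bash
python3 -c "
from bench import close_job; print(close_job())"
```

```text
the job is handed in; nothing more can be done
None
```

The job is done and handed in at about 22.6 s of the 72 s allowed: the punch is in the tray, the leftmost hinge was pushed over the edge into the scrap tin, and the final picture shows the jar, gauge and screwdriver block where they stood.

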